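# Shut and lock the filter cover of the bench dust extractor

## Robot

A 7-joint arm with a two-finger parallel gripper is mounted at the origin on the work surface. World frame = base frame: x ahead of the robot, y to its left, z up, the work surface at z = 0. Lengths are in m, angles in degrees, forces in N, time in s.
With the tool pointing down it reaches from about 0.4 to 0.875 m from the base axis. Payload 19.3 kg.
Tool frame: the origin (TCP) lies midway between the tips of the shut fingers; the grasp point (between the pads) lies 19 mm behind it; z points along the fingers, y is the direction in which the jaws open and shut (so a half turn about z gives the same grasp; the last joint's range is limited). The gripper opens to 85 mm and grips with 20 to 120 N. Pads are 22 mm wide; open, the fingers measure 114 mm over their backs; the gripper's body (76 mm by 85 mm) begins 54 mm behind the grasp point. The pads swing forward as they close: fully open they stand 13 mm farther back than shut.
Start: joints at [-77.705, 29.874, -2.08, 91.645, 1.215, 58.505, -6.463], TCP at [0.176, 0.6, 0.231] pointing down, gripper open.
Joint ranges: [-166.77, 166.77], [-17.47, 122.26], [-85.68, 81.53], [9.62, 139.38], [-72.42, 252.41], [9.2, 110.78], [-144.41, 144.41]. Speed limits (degrees/s): [108.29, 108.29, 136.94, 136.94, 172.46, 172.46, 172.46].

## Interface

Orientations are given as [roll, pitch, yaw] about the fixed x, y, z axes, in that order (R = Rz(yaw) Ry(pitch) Rx(roll)).
In Python, from cell import get_obs, camera, job_done, look_for, trace gives the robot as it stands.
- The arm moves only by the tool apply_moves, never from a script. Its argument "series" is a list of rows, each an object of numbers: "dx", "dy", "dz": the shift along the tool's x, y, z in m; "turn": the turn about the tool's z in degrees. In form: [{"dx": .., "dy": .., "dz": .., "turn": ..}, ...]. A call has exactly 8 rows; each row shifts and turns the commanded pose from where the row before left it, along the tool's axes as they then stand; what a row does not reach is not made up. A row lasts 1/12 s, in which the tool goes at most 41.7 mm and 7.16 degrees, less where a joint would pass 70% of its speed; a pose out of reach is approached as far as the arm can. A call is refused whole if a number of a shift passes 0.0417 or a number of a turn 7.16, either way. A call with a gripper value outside its range is refused whole. "grip" is the opening in per cent of the stroke, from 0 (shut) to 100 (fully open), set as the call begins (left out, the last holds). The fingers move at their own pace and stop on an object; "force" is the grip in N (left out, the last holds). Time passes only in rows, so rows that do not move let the fingers close, or fill a call up. It gives the time, the measured TCP pose, the force and the opening at its end, in the units of the state.
- get_obs(): the state, without advancing time (a new reading comes with each control period).
- camera(name): name is "scene" or "side" or "wrist"; returns a dict with "pixels" (480x640x3 uint8, red, green, blue), "z_map" (480x640 float32, m along the optical axis (not along the pixel's ray), 0 where there is no reading), "fx", "fy", "cx", "cy" (pixels), "rvec" (rotation vector, rad) and "tvec" (3), from world to camera coordinates, as OpenCV has them; the wrist camera has in their place "tool_from_camera" (4x4, takes a point from camera to tool coordinates, whose origin is the TCP and whose axes are the flange's). Camera axes: x right, y down, z forward; pixel columns grow to the right and rows downward; lengths in m; the calibration is good to about 2 mm. A picture is of the moment at which its call begins: read the wrist's pose just before it.
- job_done(): hands the job in, once; it reports no verdict.
Trained networks look in a picture, given as the dict that the camera call returned (one of the last four; its "shot" number tells which), for a name from the list of things; names that differ only in an ending like _2 or _b are one class to them, and where a whole thing is asked for, a point or a joint stands for the part that bears it (a point fixed in the world has none). Each returns a list of dicts, best first, with "conf" (0 to 1); they miss things now and then, are a little off and sometimes report something else, mostly with a low value. They report only what shows in the picture. A call takes as long as a camera call.
- look_for(thing, picture): "rect" ([left, top, width, height] in pixels, round what is visible of it).
- trace(thing, picture): "pixels" (480x640 bool, what is visible of it) and "rect" ([left, top, width, height] in pixels, round what is visible of it).
The state is a dict: "time_s": time; "q": joint angles; "dq": joint speeds; "joint_torque": joint torques, N m; "ee_pos": TCP position; "orientation": TCP orientation; "contact_force": force on the tool from outside, world axes, zero at the start; "ft_torque": the same for the moment, N m; "opening": opening from 0.0 (shut) to 1.0 (fully open).
Only numpy, scipy, OpenCV 4.12 (cv2) and the standard library are available. Lean on these libraries where they do the work, as an engineer would, in place of code of your own. Each camera call takes 0.05 s, during which the arm holds its last target. There are 200 camera calls.

## Task

The filter has just been changed: set a fingertip in the slot of the quarter-turn fastener, push the sprung filter cover of the dust extractor down shut with it and, keeping the cover down, turn the fastener clockwise a quarter turn to its stop, so that the cover stays locked shut when you let go. Do not lift the cover any further open, leave the tools and the jar where they lie, and finish clear of everything.

Things in the scene. Friction and masses are not known exactly. Their poses are not given: they have to be found in the camera images.
- extractor: Bench-top dust extractor: grey sheet-metal box fixed to the bench, 300 (x) by 260 (y) by 132 mm high. Origin: centre of its underside, on the bench; x points from its front (control panel) to its back (motor housing), z up. A round intake spigot, 56 mm diameter, sticks out 46 mm from the left (+y) side at x = +40 mm.
- hinge (a point): Middle of the hinge line of the aluminium filter cover, at x = +80, y = 0, z = +132 mm in the extractor's frame; the line runs along the extractor's y. The cover (235 by 267 mm, a 4 mm sheet with lips turned down 12 mm) closes the top of the box in front of it. This point does not move with the cover.
- slot (a point): Centre of the floor of the finger slot in the fastener's head, on its axis; with the cover shut at x = -88, y = 0, z = +137 mm in the extractor's frame. x runs along the slot, z along the axis, out of the cover. The slot runs straight across the head like the slot of a big screw: 34 mm wide, 13 mm deep, 84 mm long, ends closed by the bezel.
- bezel (a point): Centre of the top face of the black bezel ring fixed on the cover round the fastener (108 mm outside, 86 mm inside diameter, 16 mm high), 13 mm above the slot floor. The round metal head (84 mm diameter) turns in it, flush with its top. Axes as the cover's: x towards the hinge, z out of the cover. White lines on the ring at +y and -y mark the locked direction of the slot.
- fastener (a joint): Angle of the fastener, rad: 0 unlocked (slot points front to back), growing clockwise from above to a stop at 1.571, locked (slot parallel to the hinge line). Starts at 0 to 0.25, stays where left, needs about 0.1 N m. Push a slot wall 20 to 30 mm off the axis and turn the hand along. Its cam slips under a keeper only with the cover held down; turned with the cover up, it blocks closing.
- cover (a joint): Opening angle of the cover about its hinge, rad: 0 fully shut (stop), growing as the front edge rises. A spring hinge holds it ajar at about 0.2; pushed at the fastener it takes about 7 N to hold shut, and springs up unless locked. Within 0.025 (4 mm at the fastener) the cam enters its lead-in ramp and draws the cover down; locked, it rests at about 0.005.
- ring_clamp: Bystander: wooden ring clamp, 142 by 29 by 26 mm, lying in front of the extractor. Origin: centre of its underside, x along it.
- bench_block: Bystander: polished steel bench block, 64 by 64 by 19 mm, beside the extractor. Origin: centre of its underside.
- paste_jar: Bystander: jar of polishing paste, 60 mm diameter, 62 mm high, beside the extractor. Origin: centre of its underside.
- hammer: Bystander: hammer with a wooden handle, 240 mm long, lying to the right (-y) of the extractor. Origin: under the middle of it, x along it.

How it is judged (in metres and radians):
On the way, in this order (a step that is already met when the one before it is completed fails the run):
1. a fingertip at the fastener pushes the cover down shut, before the fastener is turned home (value of joint cover below 0.03 rad and value of joint fastener below 1.2 rad and contact force between the fingers and extractor above 1 N and horizontal distance between the grasp point and slot below 0.09 m), for 0.05 s.
2. the fastener is turned home with the cover down (value of joint cover below 0.02 rad and value of joint fastener above 1.4 rad), for 0.2 s.
At the end, for the whole second after the job is handed in: the fastener is turned clockwise to within 10 degrees of its stop (over 1.40 rad), the cover, let go, stays shut (under 0.02 rad, about 3 mm at the fastener), and both are at rest; the ring clamp, bench block, jar and hammer are within 20 mm of where they were (all of step 2 and velocity of joint fastener between -0.05 and 0.05 rad/s and velocity of joint cover between -0.05 and 0.05 rad/s and distance of each of ring_clamp, bench_block, paste_jar, hammer from where it was at the start of the episode below 0.02 m); the robot touches nothing.
It fails at once if the cover is lifted further open (value of joint cover above 0.3 rad).
It fails at once if the ring clamp is moved over 20 mm or lifted (distance of ring_clamp from where it was at the start of the episode above 0.02 m).
It fails at once if the bench block is moved over 20 mm or lifted (distance of bench_block from where it was at the start of the episode above 0.02 m).
It fails at once if the paste jar is moved over 20 mm or lifted (distance of paste_jar from where it was at the start of the episode above 0.02 m).
It fails at once if the hammer is moved over 20 mm or lifted (distance of hammer from where it was at the start of the episode above 0.02 m).
It also fails if it takes over 42 s, if anything falls off the work surface, if the arm or the gripper's body presses on something with over 40 N, if the wrist force passes 120 N, or if a joint passes its speed limit or range.

## Working session

There is one attempt and no reset: what is moved stays moved. The work goes in short steps, Python scripts to look and compute and a tool call to move; the robot and the scene stay as the last step left them, time stands still between calls to the robot, and variables do not carry over. Pictures are saved under pics/ and viewed, about 8 in all and at most 12, crops included, and the job is handed in when it is done.

Besides the shell and the picture viewer there is one more tool, called as a command line: name --argument value ..., lists and objects as JSON in quotes. apply_moves: Moves the arm, as the interface text tells. Its arguments: {"type":"object","properties":{"series":{"type":"array"},"grip":{"type":"number"},"force":{"type":"number"}},"required":["series"]}

```bash
mkdir -p pics
cat > h.py <<'E'
import numpy as np, cv2
from cell import get_obs, camera, job_done, look_for, trace
from scipy.spatial.transform import Rotation as R
def cloud(p, o=None):
    z=p['z_map'].astype(float); v,u=np.mgrid[:480,:640]
    c=np.stack([(u-p['cx'])/p['fx']*z,(v-p['cy'])/p['fy']*z,z],-1)
    if 'rvec' in p:
        M=cv2.Rodrigues(np.array(p['rvec'],float))[0]
        w=(c-np.array(p['tvec']).ravel())@M
    else:
        T=np.array(p['tool_from_camera']); t=c@T[:3,:3].T+T[:3,3]
        w=t@R.from_euler('xyz',o['orientation'],degrees=True).as_matrix().T+np.array(o['ee_pos'])
    w[z==0]=np.nan
    return w
def save(p,n): cv2.imwrite('pics/'+n,p['pixels'][:,:,::-1])
E
python3 - <<'E'
from h import *
o=get_obs();print(o['time_s'],o['ee_pos'],o['orientation'],o['contact_force'])
ims=[]
for n in['scene','side']:
    p=camera(n); w=cloud(p); ims.append(p['pixels'])
    for t in['extractor','slot','bezel','fastener','cover','ring_clamp','bench_block','paste_jar','hammer']:
        r=trace(t,p)
        for d in r[:2]:
            m=d['pixels'];q=w[m];q=q[~np.isnan(q[:,0])]
            print(n,t,round(d['conf'],2),d['rect'],len(q),np.round(np.median(q,0),3) if len(q) else '',np.round(np.percentile(q,[3,97],0),3).tolist() if len(q) else '')
    np.savez(n+'.npz',w=w,rgb=p['pixels'])
cv2.imwrite('pics/a.png',cv2.resize(np.vstack(ims)[:,:,::-1],None,fx=.62,fy=.62))
E
```

```text
0.0 [0.17551424 0.59948138 0.23072991] [-1.79933796e+02  3.83314996e-03  1.63683136e+02] [ 0.0325431   0.63235818 -0.96604033]
scene extractor 0.61 [207.9, 202.2, 174.0, 178.3] 23325 [0.592 0.188 0.139] [[0.45, 0.005, 0.023], [0.741, 0.288, 0.182]]
scene slot 0.6 [313.7, 237.7, 39.4, 33.9] 1128 [0.529 0.099 0.177] [[0.495, 0.073, 0.162], [0.564, 0.146, 0.187]]
scene bezel 0.84 [244.6, 200.8, 132.2, 134.7] 13245 [0.566 0.144 0.157] [[0.454, -0.004, 0.135], [0.683, 0.254, 0.185]]
scene bezel 0.39 [313.2, 235.2, 41.8, 35.2] 1146 [0.529 0.099 0.177] [[0.494, 0.072, 0.162], [0.564, 0.146, 0.187]]
scene fastener 0.62 [312.0, 235.8, 45.4, 37.2] 1120 [0.527 0.1   0.177] [[0.493, 0.074, 0.162], [0.562, 0.146, 0.188]]
scene cover 0.57 [248.7, 200.0, 131.1, 138.6] 13631 [0.567 0.143 0.156] [[0.453, -0.009, 0.134], [0.686, 0.255, 0.185]]
scene ring_clamp 0.97 [376.3, 256.6, 21.9, 58.6] 664 [0.414 0.046 0.021] [[0.402, -0.027, 0.012], [0.427, 0.109, 0.026]]
scene ring_clamp 0.64 [330.7, 370.5, 44.5, 42.9] 1167 [0.459 0.303 0.017] [[0.424, 0.266, 0.004], [0.494, 0.335, 0.021]]
scene bench_block 0.
[... 706 characters left out ...]
9.5, 167.6, 135.1, 66.2] 6505 [0.57  0.078 0.161] [[0.458, -0.026, 0.135], [0.694, 0.236, 0.186]]
side cover 0.44 [261.4, 249.7, 14.8, 46.2] 629 [0.419 0.024 0.022] [[0.405, -0.034, -0.001], [0.433, 0.102, 0.026]]
side ring_clamp 0.63 [260.8, 249.5, 13.1, 45.5] 576 [0.419 0.023 0.022] [[0.405, -0.034, 0.009], [0.432, 0.1, 0.026]]
side ring_clamp 0.58 [345.3, 280.6, 27.9, 38.9] 913 [ 0.601 -0.1    0.048] [[0.577, -0.112, 0.008], [0.627, -0.063, 0.063]]
side paste_jar 0.62 [346.0, 281.8, 27.8, 36.9] 945 [ 0.601 -0.099  0.047] [[0.577, -0.112, 0.006], [0.629, -0.062, 0.063]]
side hammer 0.92 [302.0, 304.0, 124.5, 59.3] 2063 [ 0.619 -0.185  0.022] [[0.485, -0.213, 0.002], [0.711, -0.126, 0.027]]
```

View pics/a.png

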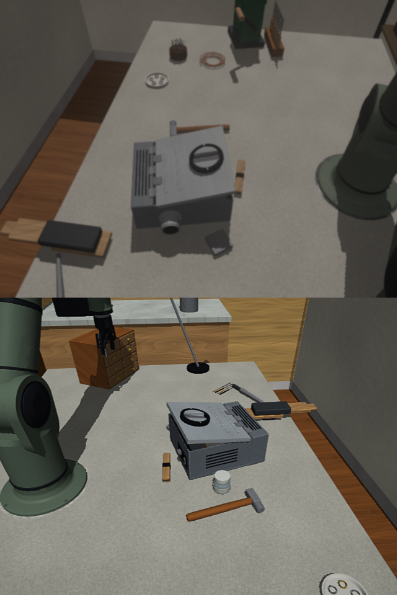

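The extractor lies ahead of the robot with its cover ajar. The bezel is at about (335,252) in scene and (313,190) in side, and the bystanders lie round it. Next I fit the pose from the clouds.

Run:
```python
from h import *
for n in['scene','side']:
    p=camera(n); w=cloud(p)
    d=trace('cover',p)[0]; m=d['pixels']; q=w[m]; q=q[~np.isnan(q[:,0])]
    # plane ransac
    rng=np.random.default_rng(0); best=0
    for _ in range(300):
        a=q[rng.choice(len(q),3,False)]; nn=np.cross(a[1]-a[0],a[2]-a[0]); nn/=np.linalg.norm(nn)
        i=abs((q-a[0])@nn)<.003
        if i.sum()>best: best=i.sum(); bi=i
    a=q[bi]; c=a.mean(0); nn=np.linalg.svd(a-c,full_matrices=False)[2][2]; nn*=np.sign(nn[2])
    hx=np.array([nn[0],nn[1],0]); hx/=-np.linalg.norm(hx)
    print(n,best,len(q),'tilt',np.arccos(nn[2]),'yaw of hinge->', np.degrees(np.arctan2(-hx[1],-hx[0])))
    W=w[~np.isnan(w[...,0])]; W=W[(abs(W[:,0]-.58)<.25)&(abs(W[:,1]-.12)<.25)]
    dd=(W-c)@nn
    pl=W[abs(dd)<.004]; 
    ex=np.cross([0,0,1],nn); ex/=np.linalg.norm(ex); ey=np.cross(nn,ex)
    P=np.c_[(pl-c)@ex,(pl-c)@ey].astype(np.float32)
    r=cv2.minAreaRect(P[np.abs(P).max(1)<.2]); print(r, 'ex',ex,'c',c)
    rg=W[(dd>.012)&(dd<.022)]; rg=rg[np.linalg.norm(rg[:,:2]-[.53,.11],axis=1)<.09]
    P=np.c_[(rg-c)@ex,(rg-c)@ey].astype(np.float32)
    cc,rad=cv2.minEnclosingCircle(P); print('bezel',c+cc[0]*ex+cc[1]*ey+nn*.016,rad,len(P))
```

```text
scene 10333 13595 tilt 0.19893480594237903 yaw of hinge-> 13.36288148799117
((-0.014381662011146545, -0.031166285276412964), (0.27171590924263, 0.3063393831253052), 0.11881770193576813) ex [-0.23111765  0.97292581  0.        ] c [0.57355669 0.13375588 0.15569951]
bezel [0.52924334 0.10836057 0.18189643] 0.05531764030456543 1355
side 4830 6581 tilt 0.19774674161888733 yaw of hinge-> 13.41365759109724
((0.02254290133714676, -0.03315560519695282), (0.2731425166130066, 0.3046494126319885), 0.41085055470466614) ex [-0.23197978  0.97272061  0.        ] c [0.58257221 0.09745151 0.15701477]
bezel [0.53271048 0.10824145 0.18254927] 0.05652318149805069 705
```

apply_moves --series '[{"dz": -0.03}, {"dz": -0.03}, {"dz": -0.03}, {"dz": -0.02}, {}, {}, {}, {}]' --grip 0

```text
validation failed for argument at $.se...
```

apply_moves --series '[{"dx": 0, "dy": 0, "dz": -0.035, "turn": 0}, {"dx": 0, "dy": 0, "dz": -0.035, "turn": 0}, {"dx": 0, "dy": 0, "dz": -0.035, "turn": 0}, {"dx": -0.029, "dy": -0.022, "dz": 0, "turn": 0}, {"dx": -0.029, "dy": -0.022, "dz": 0, "turn": 0}, {"dx": -0.029, "dy": -0.022, "dz": 0, "turn": 0}, {"dx": -0.029, "dy": -0.022, "dz": 0, "turn": 0}, {"dx": -0.029, "dy": -0.022, "dz": 0, "turn": 0}]' --grip 42

```text
time_s: 1.87
ee_pos: [0.2846, 0.4519, 0.3364]
orientation: [180.0, -0.0, 163.7]
contact_force: [0.9, 1.0, 0.3]
opening: 0.425
```

apply_moves --series '[{"dx": -0.029, "dy": -0.022, "dz": 0, "turn": 0}, {"dx": -0.029, "dy": -0.022, "dz": 0, "turn": 0}, {"dx": -0.029, "dy": -0.022, "dz": 0, "turn": 0}, {"dx": -0.029, "dy": -0.022, "dz": 0, "turn": 0}, {"dx": -0.029, "dy": -0.022, "dz": 0, "turn": 0}, {"dx": -0.029, "dy": -0.022, "dz": 0, "turn": 0}, {"dx": -0.029, "dy": -0.022, "dz": 0, "turn": 0}, {"dx": -0.029, "dy": -0.022, "dz": 0, "turn": 0}]'

```text
time_s: 2.53
ee_pos: [0.4578, 0.2178, 0.3366]
orientation: [180.0, 0.0, 163.7]
contact_force: [0.3, 0.6, 0.4]
opening: 0.418
```

apply_moves --series '[{"dx": -0.029, "dy": -0.022, "dz": 0, "turn": 0}, {"dx": -0.029, "dy": -0.022, "dz": 0, "turn": 0}, {"dx": 0, "dy": 0, "dz": 0, "turn": 7}, {"dx": 0, "dy": 0, "dz": 0, "turn": 7}, {"dx": 0, "dy": 0, "dz": 0, "turn": 7}, {"dx": 0, "dy": 0, "dz": 0, "turn": 7}, {"dx": 0, "dy": 0, "dz": 0, "turn": 7}, {"dx": 0, "dy": 0, "dz": 0, "turn": 7}]'

```text
time_s: 3.2
ee_pos: [0.5003, 0.1608, 0.3364]
orientation: [180.0, -0.0, 121.3]
contact_force: [1.0, -0.1, -0.4]
opening: 0.42
```

apply_moves --series '[{"dx": 0, "dy": 0, "dz": 0, "turn": 7}, {"dx": 0, "dy": 0, "dz": 0, "turn": 7}, {"dx": 0, "dy": 0, "dz": 0, "turn": 7}, {"dx": 0, "dy": 0, "dz": 0, "turn": 0}, {"dx": 0, "dy": 0, "dz": 0, "turn": 0}, {"dx": 0, "dy": 0, "dz": 0, "turn": 0}, {"dx": 0, "dy": 0, "dz": 0, "turn": 0}, {"dx": 0, "dy": 0, "dz": 0, "turn": 0}]'

```text
time_s: 3.87
ee_pos: [0.5004, 0.1608, 0.3363]
orientation: [180.0, -0.0, 100.8]
contact_force: [-0.3, -0.4, -0.2]
opening: 0.422
```

Run:
```python
from h import *
o=get_obs();print(o['time_s'],o['ee_pos'],o['orientation'],o['q'],o['contact_force'],o['opening'])
p=camera('wrist');w=cloud(p,o);save(p,'w1.png')
np.savez('w1.npz',w=w,rgb=p['pixels'])
for t in['slot','bezel','fastener']:
    for d in trace(t,p)[:2]:
        q=w[d['pixels']];q=q[~np.isnan(q[:,0])]; print(t,d['conf'],d['rect'],np.median(q,0))
```

```text
3.8667 [0.50039008 0.16079321 0.3363199 ] [ 1.79998779e+02 -1.92942026e-03  1.00788461e+02] [-43.15617145  15.793254    24.05226568  99.50854282  -6.96725802
  66.16510358  -6.29848695] [-0.29516096 -0.37577975 -0.18991004] 0.4221650168356378
slot 0.72 [291.9, 227.2, 94.0, 90.1] [0.52689622 0.10727485 0.17634721]
bezel 0.67 [241.8, 102.2, 278.2, 298.5] [0.55238315 0.15362394 0.16057676]
fastener 0.72 [292.7, 228.7, 94.5, 92.1] [0.52677642 0.10709178 0.17635069]
fastener 0.65 [242.4, 102.8, 274.5, 301.3] [0.55235968 0.15363464 0.16061064]
```

View pics/w1.png

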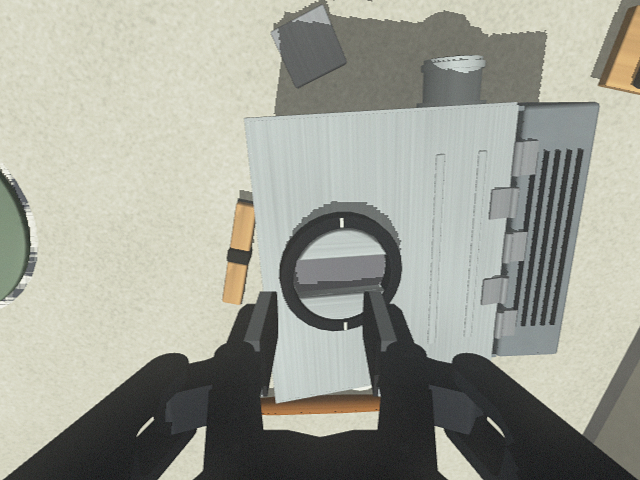

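The bezel is at about (341,270) and the slot runs nearly level across the picture. The fingers straddle below it. Next I fit the slot floor.

Run:
```python
from h import *
d=np.load('w1.npz');w=d['w'].reshape(-1,3);w=w[~np.isnan(w[:,0])]
yaw=np.radians(13.4);t=.199
n=np.array([np.sin(t)*np.cos(yaw),np.sin(t)*np.sin(yaw),np.cos(t)])
ey=np.array([-np.sin(yaw),np.cos(yaw),0]);ex=np.cross(ey,n)
B=np.array([.531,.1083,.182])
l=(w-B)@np.c_[ex,ey,n]
r=np.hypot(l[:,0],l[:,1])
for _ in range(3):
    s=l[(r<.06)&(r>.040)&(abs(l[:,2])<.004)]
    # ring: outer radius 54
    c,rad=cv2.minEnclosingCircle(s[:,:2].astype(np.float32))
print('ring z',np.median(s[:,2]),c,rad)
l-=[c[0],c[1],np.median(s[:,2])]; B=B+np.c_[ex,ey,n]@np.array([c[0],c[1],np.median(s[:,2])]);print('B',B)
r=np.hypot(l[:,0],l[:,1])
f=l[(r<.041)&(l[:,2]<-.010)&(l[:,2]>-.018)]
print(len(f),np.median(f,0),cv2.minAreaRect((f[:,:2]*1000).astype(np.float32)))
h=l[(r<.039)&(abs(l[:,2])<.003)]
for sgn in(1,-1):
    g=h[h[:,1]*sgn>0]; print('head',len(g),g.mean(0))
    # edge nearest axis as fn of x
    e=[(x,(g[abs(g[:,0]-x)<.002][:,1]*sgn).min()*sgn) for x in np.arange(-.024,.025,.004) if (abs(g[:,0]-x)<.002).any()]
    e=np.array(e);k=np.polyfit(e[:,0],e[:,1],1);print('edge',k,np.degrees(np.arctan(k[0])))
P=f[:,:2]-f[:,:2].mean(0); v=np.linalg.svd(P,full_matrices=False)[2][0];print('pca',np.degrees(np.arctan(v[1]/v[0])))
# spigot/cover side: cover front edge yaw check
```

```text
ring z -0.0011445418095233086 (-0.00021612964337691665, 0.0015108295483514667) 0.05424604192376137
B [0.53022367 0.10966816 0.18092077]
2743 [-0.00136796 -0.00290259 -0.01275235] ((-0.21509552001953125, -2.80267333984375), (30.902496337890625, 81.78512573242188), 86.01759338378906)
head 1415 [0.00088116 0.02630299 0.00011556]
edge [-0.04949209  0.01700597] -2.833375765185093
head 1175 [-5.57602149e-03 -2.52114549e-02  1.63787265e-06]
edge [-0.05731919 -0.01690758] -3.280558293151228
pca -2.848090754178144
```

apply_moves --series '[{"dx": -0.0283, "dy": 0.0069, "dz": 0, "turn": 0}, {"dx": -0.0283, "dy": 0.0069, "dz": 0, "turn": 0.4}, {"dx": 0, "dy": 0, "dz": 0.035, "turn": 0}, {"dx": 0, "dy": 0, "dz": 0.035, "turn": 0}, {"dx": 0, "dy": 0, "dz": 0.035, "turn": 0}, {"dx": 0, "dy": 0, "dz": 0.025, "turn": 0}, {"dx": 0, "dy": 0, "dz": 0, "turn": 0}, {"dx": 0, "dy": 0, "dz": 0, "turn": 0}]'

```text
time_s: 4.73
ee_pos: [0.5242, 0.1076, 0.2062]
orientation: [-179.9, 0.0, 100.3]
contact_force: [0.1, -0.3, 0.7]
opening: 0.415
```

Run:
```python
from h import *
o=get_obs();print(o['time_s'],o['ee_pos'],o['orientation'],o['contact_force'],o['opening'])
a=camera('wrist')['pixels'];b=camera('side')['pixels'][120:280,230:450];
b=cv2.resize(b,(640,465))
cv2.imwrite('pics/w2.png',cv2.resize(np.vstack([a,b])[:,:,::-1],None,fx=.63,fy=.63))
```

```text
4.7333 [0.52423107 0.10756405 0.20624886] [-1.79904617e+02  3.36523006e-02  1.00279527e+02] [ 0.08811373 -0.30251944  0.67291645] 0.41506188720425874
```

View pics/w2.png

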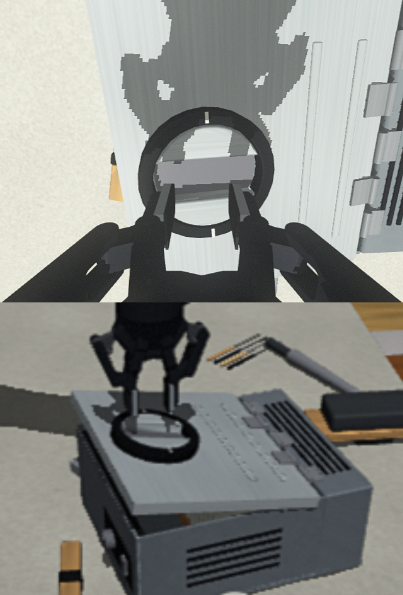

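Both fingertips hang over the slot inside the bezel ring (wrist crop, about (165,195) and (240,195)). I lower them.

apply_moves --series '[{"dx": 0, "dy": 0, "dz": 0.006, "turn": 0}, {"dx": 0, "dy": 0, "dz": 0.006, "turn": 0}, {"dx": 0, "dy": 0, "dz": 0.006, "turn": 0}, {"dx": 0, "dy": 0, "dz": 0.006, "turn": 0}, {"dx": 0, "dy": 0, "dz": 0.006, "turn": 0}, {"dx": 0, "dy": 0, "dz": 0.004, "turn": 0}, {"dx": 0, "dy": 0, "dz": 0.004, "turn": 0}, {"dx": 0, "dy": 0, "dz": 0, "turn": 0}]'

```text
time_s: 5.5
ee_pos: [0.5241, 0.1077, 0.1675]
orientation: [-179.9, 0.0, 100.3]
contact_force: [0.3, -0.0, 0.8]
opening: 0.42
```

Run:
```python
from h import *
o=get_obs();print(o['time_s'],o['ee_pos'],o['orientation'],o['contact_force'],o['ft_torque'],o['opening'])
a=camera('wrist')['pixels'];b=camera('side')['pixels'][120:280,230:450];
b=cv2.resize(b,(640,465))
cv2.imwrite('pics/w3.png',cv2.resize(np.vstack([a,b])[:,:,::-1],None,fx=.63,fy=.63))
```

```text
5.5 [0.52410027 0.10770461 0.16747514] [-1.79939137e+02  1.40940152e-02  1.00277350e+02] [ 0.32256912 -0.00724189  0.78272034] [-0.00734057  0.0145085   0.02659664] 0.4198315699825341
```

View pics/w3.png

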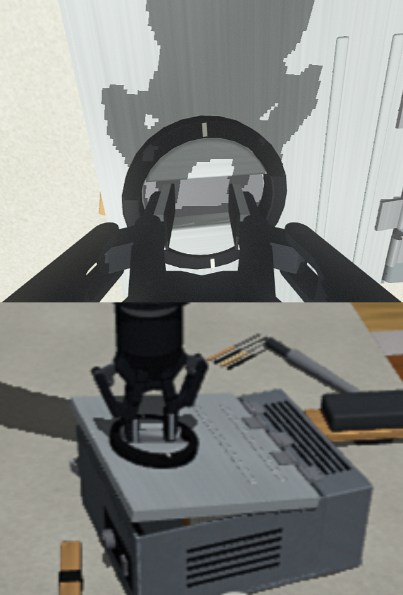

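The tips are entering the slot with no contact yet (they sit a few mm behind the TCP). I continue down.

apply_moves --series '[{"dx": 0, "dy": 0, "dz": 0.0035, "turn": 0}, {"dx": 0, "dy": 0, "dz": 0.0035, "turn": 0}, {"dx": 0, "dy": 0, "dz": 0.0035, "turn": 0}, {"dx": 0, "dy": 0, "dz": 0.0035, "turn": 0}, {"dx": 0, "dy": 0, "dz": 0.003, "turn": 0}, {"dx": 0, "dy": 0, "dz": 0.003, "turn": 0}, {"dx": 0, "dy": 0, "dz": 0, "turn": 0}, {"dx": 0, "dy": 0, "dz": 0, "turn": 0}]'

```text
time_s: 6.27
ee_pos: [0.5244, 0.1078, 0.1482]
orientation: [-180.0, 0.0, 100.3]
contact_force: [-1.1, 0.0, 2.2]
opening: 0.419
```

apply_moves --series '[{"dx": 0, "dy": 0, "dz": 0.003, "turn": 0}, {"dx": 0, "dy": 0, "dz": 0.003, "turn": 0}, {"dx": 0, "dy": 0, "dz": 0.003, "turn": 0}, {"dx": 0, "dy": 0, "dz": 0.002, "turn": 0}, {"dx": 0, "dy": 0, "dz": 0, "turn": 0}, {"dx": 0, "dy": 0, "dz": 0, "turn": 0}, {"dx": 0, "dy": 0, "dz": 0, "turn": 0}, {"dx": 0, "dy": 0, "dz": 0, "turn": 0}]'

```text
time_s: 6.93
ee_pos: [0.5244, 0.1078, 0.1374]
orientation: [-180.0, 0.0, 100.3]
contact_force: [-3.3, -0.3, 3.8]
opening: 0.417
```

apply_moves --series '[{"dx": 0, "dy": 0, "dz": 0.002, "turn": 0}, {"dx": 0, "dy": 0, "dz": 0.002, "turn": 0}, {"dx": 0, "dy": 0, "dz": 0.001, "turn": 0}, {"dx": 0, "dy": 0, "dz": 0, "turn": 0}, {"dx": 0, "dy": 0, "dz": 0, "turn": 0}, {"dx": 0, "dy": 0, "dz": 0, "turn": 0}, {"dx": 0, "dy": 0, "dz": 0, "turn": 0}, {"dx": 0, "dy": 0, "dz": 0, "turn": 0}]'

```text
time_s: 7.6
ee_pos: [0.5249, 0.1079, 0.1352]
orientation: [179.9, -0.1, 100.3]
contact_force: [-22.7, -4.2, 69.6]
opening: 0.421
```

Run:
```python
from h import *
o=get_obs();print(o['time_s'],o['ee_pos'],o['orientation'],o['contact_force'],o['ft_torque'],o['opening'])
p=camera('side');w=cloud(p);d=trace('cover',p)
a=w[d[0]['pixels']];a=a[~np.isnan(a[:,0])]
for _ in range(5):
    c=np.median(a,0) if _==0 else a.mean(0);n=np.linalg.svd(a-a.mean(0),full_matrices=False)[2][2];n*=np.sign(n[2]);a=a[abs((a-a.mean(0))@n)<(.01,.006,.004,.003,.003)[_]]
print('tilt',np.arccos(n[2]),len(a),a.mean(0))
```

```text
7.6 [0.52486328 0.10788742 0.1352442 ] [ 1.79891782e+02 -9.81874747e-02  1.00254231e+02] [-22.68991434  -4.16750554  69.60727051] [-0.83077734  5.39282742  0.05846216] 0.42059601102121463
tilt 0.0028622115354950688 4883 [0.58558094 0.08509462 0.13343929]
```

The cover is shut (tilt 0.003), but I am pushing too hard at 70 N, so I ease off to about 20 N.

apply_moves --series '[{"dx": 0, "dy": 0, "dz": -0.001, "turn": 0}, {"dx": 0, "dy": 0, "dz": -0.001, "turn": 0}, {"dx": 0, "dy": 0, "dz": 0, "turn": 0}, {"dx": 0, "dy": 0, "dz": 0, "turn": 0}, {"dx": 0, "dy": 0, "dz": 0, "turn": 0}, {"dx": 0, "dy": 0, "dz": 0, "turn": 0}, {"dx": 0, "dy": 0, "dz": 0, "turn": 0}, {"dx": 0, "dy": 0, "dz": 0, "turn": 0}]'

```text
time_s: 8.37
ee_pos: [0.5246, 0.1078, 0.1357]
orientation: [179.9, -0.0, 100.3]
contact_force: [-12.3, -2.2, 33.7]
opening: 0.419
```

apply_moves --series '[{"dx": 0, "dy": 0, "dz": -0.0006, "turn": 0}, {"dx": 0, "dy": 0, "dz": 0, "turn": 4}, {"dx": 0, "dy": 0, "dz": 0, "turn": 4}, {"dx": 0, "dy": 0, "dz": 0, "turn": 4}, {"dx": 0, "dy": 0, "dz": 0, "turn": 4}, {"dx": 0, "dy": 0, "dz": 0, "turn": 4}, {"dx": 0, "dy": 0, "dz": 0, "turn": 4}, {"dx": 0, "dy": 0, "dz": 0, "turn": 4}]'

```text
time_s: 9.03
ee_pos: [0.5249, 0.1075, 0.1358]
orientation: [179.9, -0.0, 72.1]
contact_force: [-5.9, -4.1, 20.7]
opening: 0.423
```

apply_moves --series '[{"dx": 0, "dy": 0, "dz": 0, "turn": 4}, {"dx": 0, "dy": 0, "dz": 0, "turn": 4}, {"dx": 0, "dy": 0, "dz": 0, "turn": 4}, {"dx": 0, "dy": 0, "dz": 0, "turn": 4}, {"dx": 0, "dy": 0, "dz": 0, "turn": 4}, {"dx": 0, "dy": 0, "dz": 0, "turn": 4}, {"dx": 0, "dy": 0, "dz": 0, "turn": 4}, {"dx": 0, "dy": 0, "dz": 0, "turn": 4}]'

```text
time_s: 9.7
ee_pos: [0.5251, 0.1069, 0.1358]
orientation: [179.9, -0.1, 40.0]
contact_force: [-6.1, -7.1, 20.0]
opening: 0.421
```

apply_moves --series '[{"dx": 0, "dy": 0, "dz": 0, "turn": 4}, {"dx": 0, "dy": 0, "dz": 0, "turn": 4}, {"dx": 0, "dy": 0, "dz": 0, "turn": 4}, {"dx": 0, "dy": 0, "dz": 0, "turn": 4}, {"dx": 0, "dy": 0, "dz": 0, "turn": 4}, {"dx": 0, "dy": 0, "dz": 0, "turn": 4}, {"dx": 0, "dy": 0, "dz": 0, "turn": 0}, {"dx": 0, "dy": 0, "dz": 0, "turn": 0}]'

```text
time_s: 10.37
ee_pos: [0.525, 0.1065, 0.1358]
orientation: [179.9, -0.1, 16.2]
contact_force: [-6.7, -9.5, 22.0]
opening: 0.418
```

Run:
```python
from h import *
o=get_obs();print(o['time_s'],o['ee_pos'],o['orientation'],o['q'],o['contact_force'],o['ft_torque'],o['opening'])
a=camera('wrist')['pixels'];b=camera('scene')['pixels'][160:320,230:450];
b=cv2.resize(b,(640,465))
cv2.imwrite('pics/w4.png',cv2.resize(np.vstack([a,b])[:,:,::-1],None,fx=.63,fy=.63))
```

```text
10.3667 [0.52497966 0.10647299 0.13579885] [ 1.79914868e+02 -6.09633201e-02  1.61900175e+01] [-47.89681767  37.02541481  43.45499566 111.70430898 -35.46831725
  45.36509226 -58.0420842 ] [-6.73112906 -9.48574286 22.04908737] [-1.88755063  1.55225039 -0.02244739] 0.4179372146916055
```

View pics/w4.png

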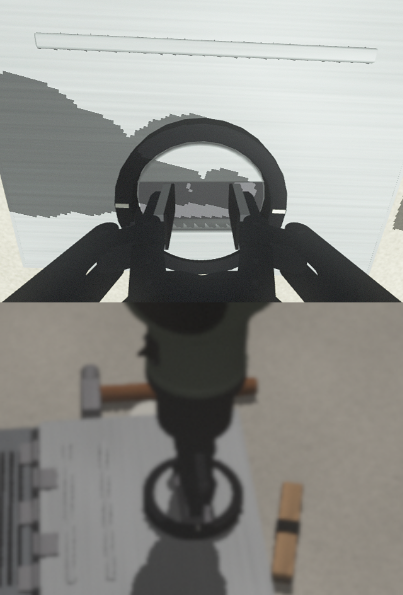

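The slot has followed the hand: it lies level in the wrist view and nearly meets the white marks. I continue to the stop.

apply_moves --series '[{"dx": 0, "dy": 0, "dz": 0, "turn": 3}, {"dx": 0, "dy": 0, "dz": 0, "turn": 3}, {"dx": 0, "dy": 0, "dz": 0, "turn": 3}, {"dx": 0, "dy": 0, "dz": 0, "turn": 3}, {"dx": 0, "dy": 0, "dz": 0, "turn": 2}, {"dx": 0, "dy": 0, "dz": 0, "turn": 0}, {"dx": 0, "dy": 0, "dz": 0, "turn": 0}, {"dx": 0, "dy": 0, "dz": 0, "turn": 0}]'

```text
time_s: 11.13
ee_pos: [0.5256, 0.1077, 0.1359]
orientation: [-180.0, -0.1, 2.3]
contact_force: [-2.9, -1.3, 19.1]
opening: 0.424
```

Run:
```python
from h import *
o=get_obs();print(o['time_s'],o['ee_pos'],o['orientation'],o['contact_force'],o['ft_torque'],o['opening'])
save(camera('wrist'),'w5.png')
```

```text
11.1333 [0.52556207 0.10767034 0.13586415] [-1.79996799e+02 -1.48233782e-01  2.29012887e+00] [-2.8824882  -1.3334195  19.11155232] [-0.34862794  0.50169229  0.11287398] 0.42427852846760555
```

View pics/w5.png

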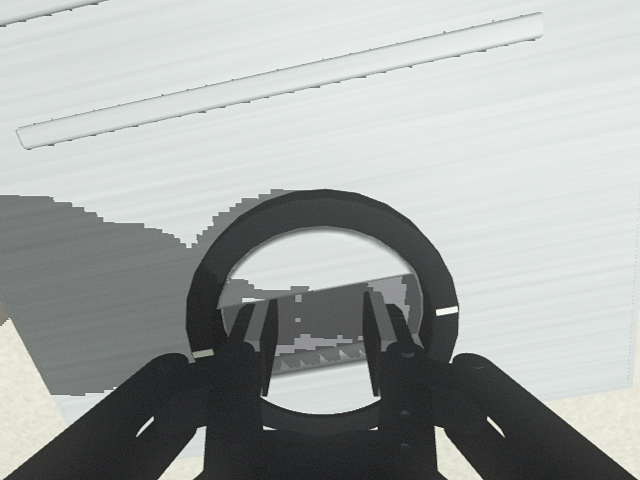

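The slot edge has a slope of −9.4° and the line through the marks −9.6°, so the fastener is at its stop while the hand slips on. I give it one more nudge, then lift straight out.

apply_moves --series '[{"dx": 0, "dy": 0, "dz": 0, "turn": 3}, {"dx": 0, "dy": 0, "dz": 0, "turn": 3}, {"dx": 0, "dy": 0, "dz": 0, "turn": 2}, {"dx": 0, "dy": 0, "dz": 0, "turn": 0}, {"dx": 0, "dy": 0, "dz": 0, "turn": 0}, {"dx": 0, "dy": 0, "dz": 0, "turn": 0}, {"dx": 0, "dy": 0, "dz": 0, "turn": -3}, {"dx": 0, "dy": 0, "dz": 0, "turn": 0}]'

```text
time_s: 11.85
ee_pos: [0.5238, 0.1086, 0.1357]
orientation: [-179.9, 0.1, -2.5]
contact_force: [-15.6, 3.5, 29.3]
opening: 0.416
```

apply_moves --series '[{"dx": 0, "dy": 0, "dz": -0.002, "turn": 0}, {"dx": 0, "dy": 0, "dz": -0.004, "turn": 0}, {"dx": 0, "dy": 0, "dz": -0.008, "turn": 0}, {"dx": 0, "dy": 0, "dz": -0.015, "turn": 0}, {"dx": 0, "dy": 0, "dz": -0.03, "turn": 0}, {"dx": 0, "dy": 0, "dz": -0.04, "turn": 0}, {"dx": 0, "dy": 0, "dz": -0.04, "turn": 0}, {"dx": 0, "dy": 0, "dz": -0.02, "turn": 0}]'

```text
time_s: 12.52
ee_pos: [0.5258, 0.1071, 0.2985]
orientation: [-179.9, -0.3, -2.8]
contact_force: [-0.4, -0.1, -0.4]
opening: 0.417
```

apply_moves --series '[{"dx": 0, "dy": 0, "dz": 0, "turn": 0}, {"dx": 0, "dy": 0, "dz": 0, "turn": 0}, {"dx": 0, "dy": 0, "dz": 0, "turn": 0}, {"dx": 0, "dy": 0, "dz": 0, "turn": 0}, {"dx": 0, "dy": 0, "dz": 0, "turn": 0}, {"dx": 0, "dy": 0, "dz": 0, "turn": 0}, {"dx": 0, "dy": 0, "dz": 0, "turn": 0}, {"dx": 0, "dy": 0, "dz": 0, "turn": 0}]'

```text
time_s: 13.18
ee_pos: [0.5244, 0.1077, 0.2937]
orientation: [180.0, 0.0, -2.7]
contact_force: [0.1, 0.6, 0.6]
opening: 0.426
```

Run:
```python
from h import *
o=get_obs();print(o['time_s'],o['ee_pos'],o['orientation'],o['contact_force'])
p=camera('wrist');save(p,'w6.png');w=cloud(p,o);w=w[~np.isnan(w[...,0])]
yaw=np.radians(13.4);M=np.array([[np.cos(yaw),np.sin(yaw),0],[-np.sin(yaw),np.cos(yaw),0],[0,0,1]])
l=(w-[.5245,.1078,.15])@M.T;r=np.hypot(l[:,0],l[:,1])
f=l[(r<.04)&(l[:,2]<-.009)&(l[:,2]>-.018)];v=np.linalg.svd(f[:,:2]-f[:,:2].mean(0),full_matrices=False)[2][0]
print('slot floor',len(f),np.median(f[:,2]),'dir',np.degrees(np.arctan2(v[1],v[0])))
p=camera('side');w=cloud(p);a=w[trace('cover',p)[0]['pixels']];a=a[~np.isnan(a[:,0])]
for k in(.01,.006,.004,.003,.003):
    n=np.linalg.svd(a-a.mean(0),full_matrices=False)[2][2];n*=np.sign(n[2]);a=a[abs((a-a.mean(0))@n)<k]
print('tilt',np.arccos(n[2]),n,a.mean(0))
for t in['ring_clamp','paste_jar','hammer']:
    for d in trace(t,p)[:1]: q=w[d['pixels']];print(t,d['conf'],np.nanmedian(q,0))
p=camera('scene');w=cloud(p)
for d in trace('bench_block',p)[:1]: print('block',d['conf'],np.nanmedian(w[d['pixels']],0))
```

```text
13.1833 [0.52437941 0.1076901  0.29368327] [ 1.79980297e+02  1.52976038e-02 -2.73366623e+00] [0.11038913 0.59553018 0.64966409]
slot floor 3722 -0.01370184217245933 dir 90.34851242368556
tilt 0.004107927347916549 [4.04719866e-03 7.03672609e-04 9.99991562e-01] [0.58107586 0.09956513 0.13426872]
ring_clamp 0.76 [0.41870914 0.0228966  0.02185001]
paste_jar 0.65 [ 0.60164191 -0.099747    0.04510682]
hammer 0.84 [ 0.61765721 -0.18546639  0.02233511]
block 0.92 [0.46011002 0.30259969 0.01748943]
```

View pics/w6.png

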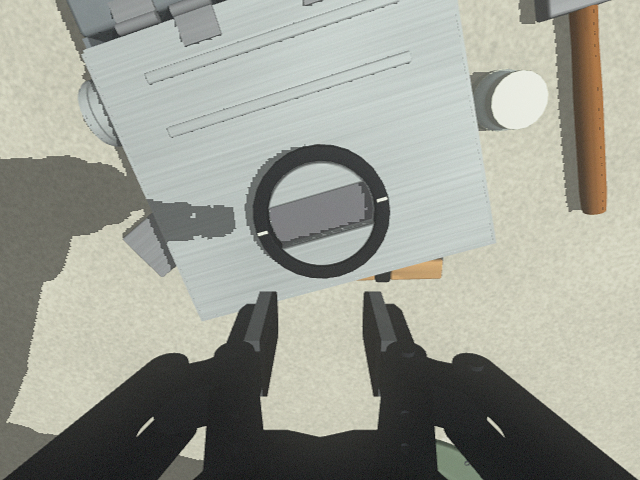

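The slot lies on the white marks (263,233)–(381,200), the cover is shut at a tilt of 0.004, the bystanders have not moved and the robot is clear. I hand it in.

```bash
python3 -c "
from cell import *
print(job_done())"
```

```text
the job is handed in; nothing more can be done
None
```

The cover is locked shut and the job is handed in, at about 13.5 s on the robot's clock. I set both fingertips in the slot on either side of its axis, pushed the cover down, turned the hand about 100° clockwise to the stop, and lifted clear.

**Last checks, with the cover let go:**
- **Fastener:** the slot lies at 90.3° to the extractor's x axis and lines up with the white marks.
- **Cover:** its tilt is about 0.004 rad.
- **Tools and jar:** the clamp, block, jar and hammer are within about 2 mm of where they started.
- **Robot:** it stands about 0.14 m above the fastener, and the contact force reads near zero.

Nothing disagreed in these checks. The one flaw came earlier: the push down briefly reached about 70 N at the fingertips. That is under the 120 N wrist limit, and I eased off to about 20 N before turning.

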